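Close up the mould press

ROBOT

A 6-joint arm with a two-finger parallel gripper is mounted at the origin on the work surface. World frame = base frame: x ahead of the robot, y to its left, z up, the work surface at z = 0. Lengths are in m, angles in rad, forces in N, time in s.
With the tool pointing down it reaches from about 0.325 to 0.85 m from the base axis. Payload 15.5 kg.
Tool frame: the origin (TCP) lies between the finger pads; the fingertips stand 14 mm ahead of it and the grasp point (between the pads) lies 5 mm behind it; z points along the fingers, x is the direction in which the jaws open and shut, and the axes are right-handed (so a half turn about z gives the same grasp; the last joint's range is limited). The gripper opens to 91 mm and grips with 3 to 60 N. Pads are 32 mm wide; open, the fingers measure 118 mm over their backs; the gripper's body (76 mm by 178 mm) begins 60 mm behind the grasp point.
Start: joints at [1.113, 0.494, 1.345, -0, 1.302, -0.096], TCP at [0.221, 0.585, 0.228] pointing down, gripper open.
Joint ranges: [-2.91, 2.91], [-0.82, 2.16], [0.22, 2.67], [-1.22, 4.37], [0.12, 2.79], [-3.08, 3.08]. Speed limits (rad/s): [1.89, 1.89, 2.57, 3.01, 3.01, 3.01].

INTERFACE

Orientations are given as a unit quaternion [x, y, z, w].
In Python, from bench import read_state, get_image, job_done gives the robot as it stands.
- The arm moves only by the tool move_arm, never from a script. Its argument "series" is one flat list of numbers, 6 for each row, row after row: the shift along the tool's x, y, z in cm, then the turn, a rotation vector about the tool's x, y, z in units of 8 degrees (1.0 is 8 degrees). A call has exactly 5 rows; each row is the pose to reach, as a shift and turn from the pose measured when the call began, along the tool's axes at that moment; what a row does not reach only later rows make up. A row lasts 1/10 s, in which the tool goes at most 50 mm and 8.59 degrees, less where a joint would pass 70% of its speed; a pose out of reach is approached as far as the arm can. A call with a gripper value outside its range is refused whole. "jaw" is the finger opening in cm, from 0 to 9.12, set as the call begins (left out, the last holds). The fingers move at their own pace and stop on an object; "newtons" is the grip in N (left out, the last holds). Time passes only in rows, so rows that repeat a pose let the fingers close, or fill a call up. It gives the time, the measured TCP pose, the force and the opening at its end, in the units of the state.
- read_state(): the state, without advancing time (a new reading comes with each control period).
- get_image(name): name is "side" or "top" or "wrist"; returns a dict with "image" (400x640x3 uint8, red, green, blue), "fx", "fy", "cx", "cy" (pixels), "dist_coeffs" ([k1, k2, p1, p2, k3] as OpenCV has them; the pictures are not rectified), "xyz" and "rotation" of the camera in the world; the wrist camera has in their place "mount" (4x4, takes a point from camera to tool coordinates, whose origin is the TCP and whose axes are the tool frame's). Camera axes: x right, y down, z forward; pixel columns grow to the right and rows downward; lengths in m; the calibration is good to about 2 mm. A picture is of the moment at which its call begins: read the wrist's pose just before it. There is no depth.
- job_done(): hands the job in, once; it reports no verdict.
The state is a dict: "time": time; "q": joint angles; "joint_vel": joint speeds; "effort": joint torques, N m; "tcp_pos": TCP position; "orientation": TCP orientation; "ft_force": force on the tool from outside, world axes, zero at the start; "torque": the same for the moment, N m; "opening": finger opening in m.
Only numpy, scipy, OpenCV 4.12 (cv2) and the standard library are available. Lean on these libraries where they do the work, as an engineer would, in place of code of your own. Each camera call takes 0.05 s, during which the arm holds its last target. There are 200 camera calls.

TASK

The little mould press on the cork sheet is standing open. First push its tray fully home, so that the tray's front plate is flush against the press, and then wind the crank on top clockwise (seen from above), regrasping as needed, for the turn or two that it takes until the platen is down hard on the mould frame and the crank will go no further. Leave the tray home, let go, and do not knock the things around the press about.

Things in the scene. Friction and masses are not known exactly. Their poses are not given: they have to be found in the camera images.
- press: grey bench press for jewellers' moulds, fixed to the bench: base 200 mm deep (its x) x 170 mm wide (its y), side rails 50 mm high, a cross beam 52 x 185 mm between 145 and 175 mm height on two steel columns at y = +-77.5 mm. Origin: centre of its underside, right below the crank's axis; its -x side is the front, where the tray comes out; z up
- tray (a joint): how far the tray is pulled out of the press along the press's -x (m): 0 = fully home, front plate touching the ends of the side rails; drawn out 0.035 to 0.065 at the start; slides with about 2 N of friction and stays where it is left
- tray_front (a point): centre of the outer (-x) face of the tray's upright aluminium front plate, 170 mm wide, 42 mm high (from 14 to 56 mm above the press's underside), 8 mm thick; this point is at 35 mm and, with the tray home, 108 mm in front of the press's origin. Push here along the press's +x. Axes as the press
- crank (a joint): angle of the crank (rad), growing clockwise seen from above; 10.0 = hard stop, platen pressed on the mould frame; starts between 0 and 3.0; at 0 the crank arm points to the press's +x. Needs about 3 N at the grip, stays where it is left. The screw lowers the platen 3.4 mm per rad
- crank_grip (a point): middle of the crank's upright black flat grip, fixed to the crank arm (it cannot spin): 26 mm along the arm (x, pointing away from the crank's axis), 10 mm thick (y: pinch across this), rising from 199 to 245 mm above the press's underside; this point is at 225 mm, 55 mm from the axis; z up. The steel arm below is 18 mm wide, top at 199 mm
- crank_hub (a point): centre of the top of the crank's hub (30 mm across), on the vertical axis of the crank, 199 mm above the press's underside
- platen_face (a point): centre of the underside of the steel platen (80 x 132 x 14 mm), which moves up and down under the beam; when down it is 50 mm above the press's underside
- mould_top (a point): centre of the top of the aluminium mould frame (70 x 70 x 30 mm) fixed on the tray, 50 mm above the press's underside; right under the platen when the tray is home
- wax_tube: bystander, to be left alone: standing blue carving-wax rod, 33 mm across, 75 mm tall; origin at the centre of its underside
- jar: bystander, to be left alone: glass jar with black cap, 60 mm across, 70 mm tall; origin under its centre
- template: bystander, to be left alone: flat grey plastic circle template lying down, 160 x 90 x 4 mm, with round holes; origin under its centre
- file_tool: bystander, to be left alone: hand tool with blue handle lying down, 170 mm long; origin under its centre
- mandrel: bystander, to be left alone: steel ring mandrel standing on a round foot 52 mm across, tapered, 150 mm tall; origin under its centre
- tumbler: bystander, to be left alone: empty drinking glass, 68 mm across, 100 mm tall; origin under its centre
- tin: bystander, to be left alone: flat closed steel tin, 90 x 60 x 22 mm; origin under its centre

How it is judged:
On the way, in this order (a step that is already met when the one before it is completed fails the run):
1. the tray is pushed fully home before the platen is wound down (value of joint tray below 0.003 m), for 0.2 s.
2. the crank is wound clockwise to its stop, with the platen down on the mould frame (value of joint crank above 9.6 rad and value of joint tray below 0.003 m), for 0.2 s.
At the end, for the whole second after the job is handed in: tray home (within 3 mm), crank at its stop (within 0.4 rad, which is 1.4 mm of platen height) with the platen down on the mould frame below it (all of step 2 and horizontal distance between platen_face and mould_top below 0.004 m); the robot touches nothing.
It fails at once if the platen was wound down with the tray still out (value of joint tray above 0.01 m and value of joint crank above 5.5 rad).
It fails at once if one of the things around the press was knocked away from its place (30 mm) or over (distance of any of wax_tube, jar, template, file_tool, mandrel, tumbler, tin from where it was at the start of the episode above 0.03 m or angle between any of wax_tube, jar, mandrel, tumbler's own z axis and vertical above 0.5 rad).
It also fails if it takes over 72 s, if anything falls off the work surface, if the arm or the gripper's body presses on something with over 40 N, if the wrist force passes 120 N, or if a joint passes its speed limit or range.

## Working session

There is one attempt and no reset: what is moved stays moved. The work goes in short steps, Python scripts to look and compute and a tool call to move; the robot and the scene stay as the last step left them, time stands still between calls to the robot, and variables do not carry over. Pictures are saved under pics/ and viewed, about 8 in all and at most 12, crops included, and the job is handed in when it is done.

Besides the shell and the picture viewer there is one more tool, called after "Request:" in YAML: its name, and indented under it one key for each argument. move_arm: Moves the arm, as the interface text tells. Its arguments: {"type":"object","properties":{"series":{"type":"array"},"jaw":{"type":"number"},"newtons":{"type":"number"}},"required":["series"]}

```bash
mkdir -p pics; ls; python3 - <<'E'
from bench import *
import cv2
s=read_state();print(s)
for n in ("top","side"):
    d=get_image(n);cv2.imwrite(f"pics/{n}0.png",d["image"][:,:,::-1]);print({k:v for k,v in d.items() if k!="image"})
E
```

```text
pics
{'time': 0.0, 'q': array([ 1.11347299e+00,  4.94179634e-01,  1.34614257e+00,  3.03563194e-06,
        1.30252483e+00, -9.55226387e-02]), 'joint_vel': array([-8.55371955e-04, -3.44347079e-04, -5.84612445e-05,  1.33120611e-03,
       -1.30950031e-03, -1.17433698e-03]), 'effort': array([-2.52397724e-03, -8.78841233e+01, -3.81860411e+01,  7.05509260e-02,
        5.33253851e-02, -6.30202612e-05]), 'tcp_pos': array([0.22106577, 0.58419346, 0.2273366 ]), 'orientation': array([ 8.22787685e-01,  5.68348513e-01, -5.48404776e-04,  3.04341877e-04]), 'ft_force': array([-0.47067583,  0.80009576,  0.40288065]), 'torque': array([ 0.0441552 , -0.00036567, -0.02014156]), 'opening': 0.09123107593675366}
{'fx': 414.8046279712358, 'fy': 414.8046279712358, 'cx': 324.5928745954276, 'cy': 194.7416535857317, 'dist_coeffs': array([0.01378586, 0.        , 0.        , 0.        , 0.        ]), 'xyz': array([ 0.37990351, -0.03358677,  1.3380566 ]), 'rotation': array([ 0.70687485, -0.70233295,  0.0649687 , -0.05324877])}
{'fx': 468.9975761626857, 'fy': 468.9975761626857, 'cx': 317.96491059935823, 'cy': 195.51850167755558, 'dist_coeffs': array([0.03259099, 0.        , 0.        , 0.        , 0.        ]), 'xyz': array([ 0.08947044, -1.0643991 ,  0.9688263 ]), 'rotation': array([ 0.86722561, -0.19905434,  0.09924803, -0.44547384])}
```

View pics/top0.png

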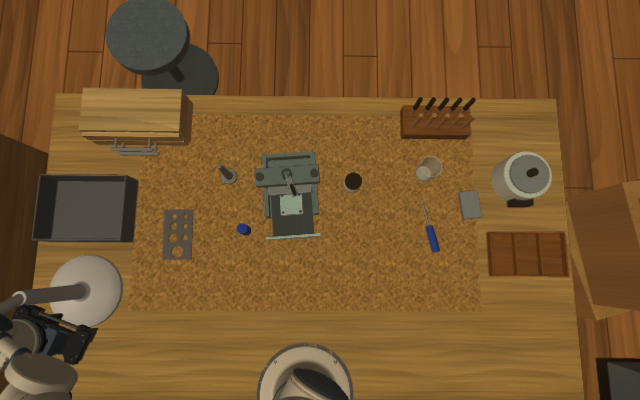

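View pics/side0.png

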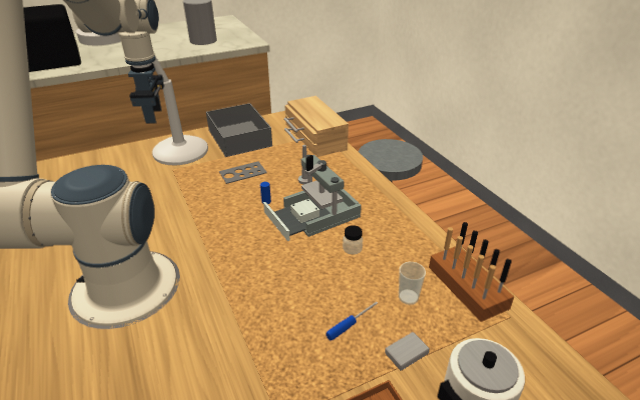

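The top view shows the press around (290,185), tray front plate toward the robot at about (293,237), and the crank hub near (287,173). I'll enlarge it.

```bash
python3 - <<'E'
import cv2,numpy as np
a=cv2.imread("pics/top0.png")[140:250,240:340];b=cv2.imread("pics/side0.png")[140:245,250:370]
a=cv2.resize(a,None,fx=5.4,fy=5.4,interpolation=3)  # 540x594
cv2.imwrite("pics/topc.png",a)
cv2.imwrite("pics/sidec.png",cv2.resize(b,None,fx=5,fy=5,interpolation=3))
E
```

```text
(no output)
```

View pics/topc.png

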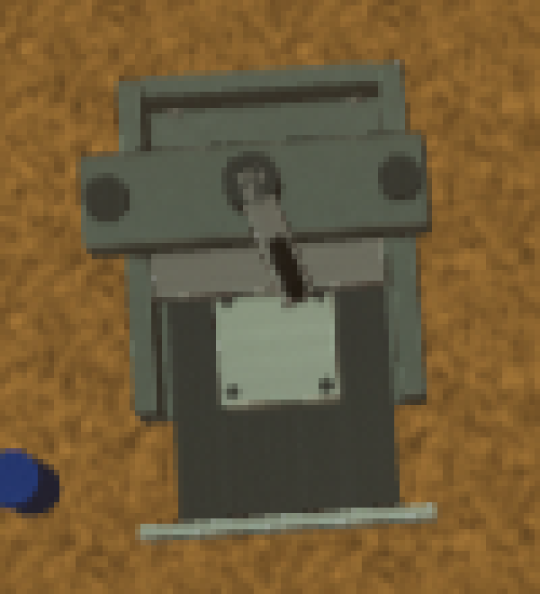

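View pics/sidec.png

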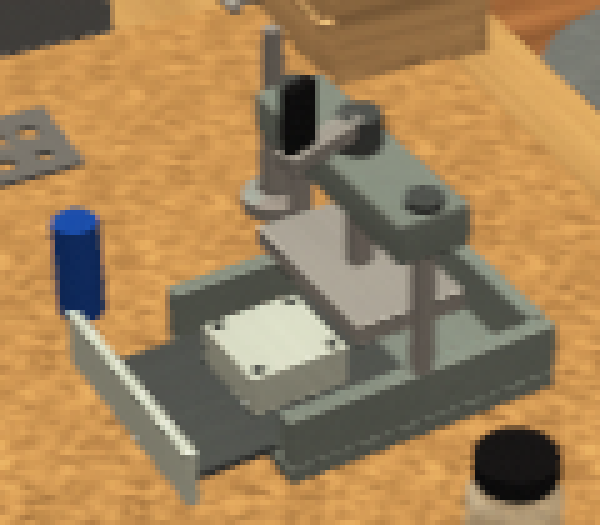

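```bash
cat > h.py <<'E'
import numpy as np,cv2
from scipy.spatial.transform import Rotation as R
from bench import *
def cam(n):
    d=get_image(n);K=np.array([[d["fx"],0,d["cx"]],[0,d["fy"],d["cy"]],[0,0,1]]);return d,K
def proj(P,d,K,T=None):
    if T is None: Rm=R.from_quat(d["rotation"]).as_matrix();t=np.array(d["xyz"])
    else: Rm=T[:3,:3];t=T[:3,3]
    Rv=Rm.T
    return cv2.projectPoints(np.asarray(P,float).reshape(-1,1,3),cv2.Rodrigues(Rv)[0],-Rv@t,K,d["dist_coeffs"])[0].reshape(-1,2)
def model(p):
    x,y,yaw,z0,tr,cr=p
    loc=lambda L:np.asarray(L)@R.from_euler('z',yaw).as_matrix().T+[x,y,z0]
    return loc
E
cat > fit.py <<'E'
from h import *
from scipy.optimize import least_squares
def pts(p):
    x,y,yaw,z0,tr,cr=p;c,s=np.cos(cr),-np.sin(cr)
    g=lambda r,z:[r*c,r*s,z]
    mould=[[35-tr,35,.05],[35-tr,-35,.05],[-35-tr,-35,.05],[-35-tr,35,.05]]
    m=lambda a,b:[a-tr,b,.05]
    top=[[.026,.0925,.175],[.026,-.0925,.175],[-.026,-.0925,.175],[-.026,.0925,.175],[0,0,.199],
      [-.1-tr,.085,.056],[-.108-tr,.085,.056],[-.1-tr,-.085,.056],[-.108-tr,-.085,.056],[.1,.085,.05],[.1,-.085,.05],
      m(-.035,-.035),m(-.035,.035),g(.068,.245)]
    side=[[-.108-tr,.085,.056],[-.108-tr,-.085,.056],[0,0,.199],g(.055,.245),m(-.035,.035),m(.035,.035),m(.035,-.035),m(-.035,-.035),[-.1,-.085,.05],[.1,-.085,.05]]
    l=model(p);return l(top),l(side)
ot=np.array([[80,157],[424,133],[430,230],[86,256],[251,183],[140,527],[141,539],[436,503],[436,516],[120,78],[400,60],[338,400],[220,410],[298,298]])/5.4+[239.6,139.6]
os=np.array([[68,312],[194,455],[357,117],[300,82],[203,322],[285,296],[348,345],[260,370],[283,418],[553,328]])/5+[249.6,139.6]
dt,Kt=cam("top");ds,Ks=cam("side")
def res(p):
    a,b=pts(p);return np.r_[proj(a,dt,Kt)-ot,proj(b,ds,Ks)-os].ravel()
r=least_squares(res,[.5,.05,0.,0,.05,2.8],loss='soft_l1')
print(r.x,r.cost);print(res(r.x).reshape(-1,2).round(1).tolist())
p=r.x;l=model(p);print("front",l([-.108-p[4],0,.035]),"hub",l([0,0,.199]))
E
python3 fit.py
```

```text
[0.63163346 0.05552947 0.08309764 0.00334651 0.06083823 2.81141653] 12.174899128783427
[[-0.5, -0.0], [0.4, -0.2], [0.7, -0.4], [-0.7, -0.5], [0.2, -0.1], [-0.2, -0.5], [-0.3, -0.1], [0.2, -0.4], [0.4, -0.2], [-0.8, 0.8], [0.7, 0.4], [0.8, -0.7], [0.1, -0.9], [-0.0, -2.2], [-0.7, -0.1], [-1.9, 0.1], [-0.8, -0.8], [-1.4, 0.5], [-0.7, 0.3], [1.6, -0.9], [-0.3, 0.2], [-1.8, 2.1], [0.2, 1.6], [-0.2, -0.4]]
front [0.46337783 0.04151556 0.03834651] hub [0.63163346 0.05552947 0.20234651]
```

```bash
cat >> h.py <<'E'
PR=np.array([.6316,.0555,.0831,.0033])
def W(L): return R.from_euler('z',PR[2]).as_matrix()@np.asarray(L,float)+[PR[0],PR[1],PR[3]]
def down(psi): # tool down, tool x at world angle psi
    c,s=np.cos(psi),np.sin(psi);return R.from_matrix(np.array([[c,s,0],[s,-c,0],[0,0,-1.]]))
def rel(pos,psi,st=None):
    st=st or read_state();Q=R.from_quat(st["orientation"])
    return np.r_[Q.inv().apply(np.asarray(pos)-st["tcp_pos"])*100,np.degrees((Q.inv()*down(psi)).as_rotvec())/8].round(2)
E
python3 - <<'E'
from h import *
np.set_printoptions(suppress=True)
psi=PR[2]+np.pi/2
print(rel(W([-.225,0,.225]),psi),rel(W([-.225,0,.0387]),psi))
print(get_image("wrist")["mount"].round(3).tolist())
E
```

```text
[-44.62  36.8   -0.05  -0.     0.    -3.19] [-44.6   36.8   18.58  -0.     0.    -3.19]
[[1.0, -0.0, -0.001, 0.0], [0.001, 0.962, 0.274, -0.077], [0.0, -0.274, 0.962, -0.157], [0.0, 0.0, 0.0, 1.0]]
```

Request:
move_arm:
  series: [-3,2.5,0,0,0,-0.3,-7,5.8,0,0,0,-0.6,-11,9,0,0,0,-0.9,-15,12.4,0,0,0,-1.2,-19,15.7,0,0,0,-1.5]
  jaw: 0
  newtons: 40

```text
time: 0.75
tcp_pos: [0.2985, 0.3564, 0.2278]
orientation: [0.758, 0.652, -0.0, 0.0]
ft_force: [1.9, 1.0, -0.1]
opening: 0.0539
```

```bash
python3 - <<'E'
from h import *
np.set_printoptions(suppress=True)
psi=PR[2]+np.pi/2
print(rel(W([-.225,0,.225]),psi),rel(W([-.225,0,.0387]),psi))
E
```

```text
[-29.97  15.54  -0.04   0.     0.    -1.67] [-29.96  15.54  18.59   0.     0.    -1.67]
```

Request:
move_arm:
  series: [-5,2.6,0,0,0,-0.3,-9,4.7,0,0,0,-0.6,-13,6.7,0,0,0,-0.9,-17,8.8,0,0,0,-1.2,-21,10.9,0,0,0,-1.5]

```text
time: 1.25
tcp_pos: [0.3751, 0.1307, 0.2281]
orientation: [0.685, 0.728, 0.0, 0.0]
ft_force: [0.7, 0.6, -0.0]
opening: 0.0137
```

```bash
python3 - <<'E'
from h import *
np.set_printoptions(suppress=True)
psi=PR[2]+np.pi/2
print(rel(W([-.225,0,.225]),psi),rel(W([-.225,0,.0387]),psi))
E
```

```text
[-9.56  2.65 -0.02  0.    0.   -0.16] [-9.56  2.63 18.61  0.    0.   -0.16]
```

Request:
move_arm:
  series: [-4,1,0,0,0,-0.16,-8,2.2,2,0,0,-0.16,-9.56,2.64,6,0,0,-0.16,-9.56,2.64,10,0,0,-0.16,-9.56,2.64,14,0,0,-0.16]

```text
time: 1.75
tcp_pos: [0.4078, 0.036, 0.087]
orientation: [0.678, 0.735, 0.001, 0.001]
ft_force: [1.3, 0.5, -0.7]
opening: 0.0006
```

```bash
python3 - <<'E'
from h import *
np.set_printoptions(suppress=True)
psi=PR[2]+np.pi/2
print(rel(W([-.225,0,.0387]),psi),rel(W([-.124,0,.0387]),psi))
E
```

```text
[ 0.08 -0.05  4.5   0.02  0.   -0.01] [ 0.1  10.05  4.53  0.02  0.   -0.01]
```

Down, then forward to near the plate.

Request:
move_arm:
  series: [0.1,0,2.5,0,0,0,0.1,0,4.5,0,0,0,0.1,1,4.5,0,0,0,0.1,2,4.5,0,0,0,0.1,3,4.5,0,0,0]

```text
time: 2.25
tcp_pos: [0.4398, 0.0395, 0.0433]
orientation: [0.678, 0.735, 0.001, 0.002]
ft_force: [0.5, -0.4, 0.1]
opening: 0.0004
```

Request:
move_arm:
  series: [0,1,0,0,0,0,0,2,0,0,0,0,0,3,0,0,0,0,0,4,0,0,0,0,0,5,0,0,0,0]

```text
time: 2.75
tcp_pos: [0.4904, 0.0437, 0.0436]
orientation: [0.678, 0.735, 0.001, 0.002]
ft_force: [-3.0, -0.4, 1.7]
opening: 0.0003
```

```bash
python3 - <<'E'
from h import *
np.set_printoptions(suppress=True)
psi=PR[2]+np.pi/2
print(rel(W([-.124,0,.0387]),psi),read_state()["ft_force"])
d=get_image("side");cv2.imwrite("pics/s1.png",cv2.resize(d["image"][140:245,230:370,::-1],None,fx=5,fy=5,interpolation=3))
E
```

```text
[ 0.01  1.77  0.17  0.03  0.01 -0.01] [-2.97080173 -0.44136652  1.67915452]
```

View pics/s1.png

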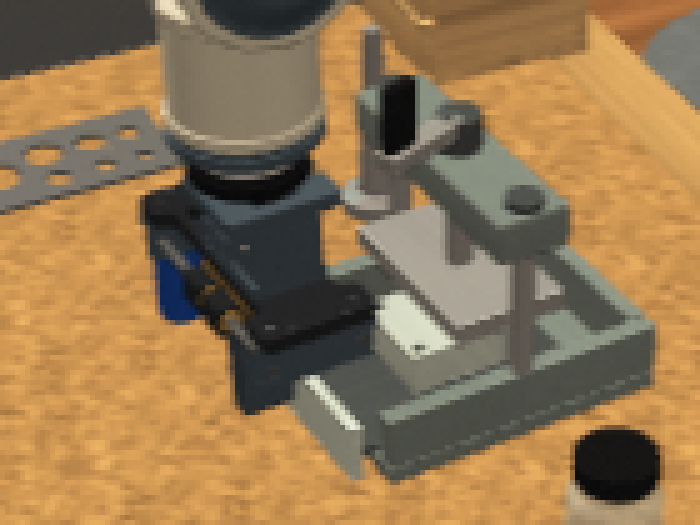

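The tray is moving in, the plate gap at (375,450) is about 2 cm, and the gripper is clear of the crank.

Request:
move_arm:
  series: [0,0.5,0,0,0,0,0,1,0,0,0,0,0,1.4,0,0,0,0,0,1.6,0,0,0,0,0,1.7,0,0,0,0]

```text
time: 3.3
tcp_pos: [0.5093, 0.0451, 0.0437]
orientation: [0.678, 0.735, 0.002, 0.002]
ft_force: [-4.0, -0.7, 0.4]
opening: 0.0006
```

Request:
move_arm:
  series: [0,0.1,0,0,0,0,0,0.2,0,0,0,0,0,0.3,0,0,0,0,0,0.3,0,0,0,0,0,0.3,0,0,0,0]

```text
time: 3.8
tcp_pos: [0.5093, 0.0452, 0.0435]
orientation: [0.678, 0.735, 0.0, 0.001]
ft_force: [-14.5, -4.7, 10.3]
opening: 0.0004
```

Hard contact, so the tray is home. Back off and rise.

Request:
move_arm:
  series: [0,-2,0,0,0,0,0,-5,0,0,0,-0.5,0,-6,-3,0,0,-1,0,-6,-7,0,0,-1.6,0,-6,-11,0,0,-2.2]
  jaw: 6

```text
time: 4.3
tcp_pos: [0.4489, 0.0403, 0.1548]
orientation: [0.556, 0.831, -0.0, 0.0]
ft_force: [1.4, -0.7, -0.9]
opening: 0.0377
```

Request:
move_arm:
  series: [0,0,-4,0,0,0,0,0,-8,0,0,0,0,0,-12,0,0,0,0,0,-15,0,0,0,0,0,-15,0,0,0]

```text
time: 4.8
tcp_pos: [0.4507, 0.0404, 0.3088]
orientation: [0.556, 0.831, 0.002, 0.004]
ft_force: [1.1, -0.3, -1.5]
opening: 0.0601
```

```bash
cat > crank.py <<'E'
from h import *
import sys
np.set_printoptions(suppress=True)
# arg: crank angle, TCP height above press underside, half-turn count
def tgt(cr,h,k=0,r=.055):
    return W([r*np.cos(cr),-r*np.sin(cr),h]),PR[2]-cr-np.pi/2+k*np.pi
if __name__=="__main__":
    cr=float(sys.argv[1]);k=int(sys.argv[2]) if len(sys.argv)>2 else 0
    st=read_state();print("q6",st["q"][5],"t",st["time"])
    for h in(.29,.222):
        print(h,rel(*tgt(cr,h,k),st))
E
python3 crank.py 2.81; python3 - <<'E'
from h import *
w=get_image("wrist");cv2.imwrite("pics/w1.png",w["image"][:,:,::-1])
t=get_image("top");s=get_image("side")
cv2.imwrite("pics/ts.png",np.hstack([cv2.resize(i,None,fx=5,fy=5,interpolation=3)for i in(t["image"][150:245,250:330,::-1],s["image"][145:240,290:370,::-1])]))
E
```

```text
q6 -2.005351369121351 t 4.8
0.29 [-5.63 11.78  1.67  0.05  0.03 -0.16]
0.222 [-5.6  11.73  8.47  0.05  0.03 -0.16]
```

View pics/ts.png

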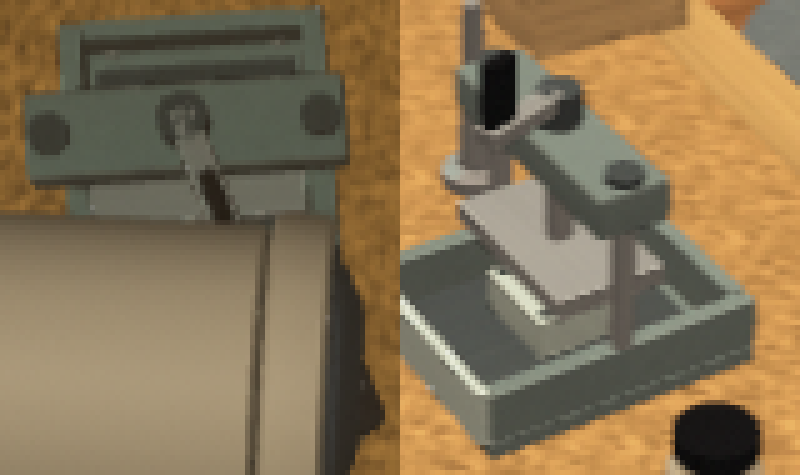

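View pics/w1.png

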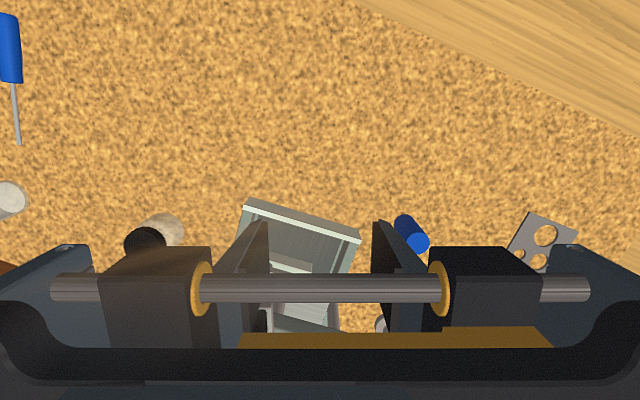

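Tray flush against the rails in the side picture (plate at (440,350) meets the rail ends); crank unmoved. Go over the grip and down.

Request:
move_arm:
  series: [-1.6,3.3,0.5,0,0,0,-3.4,7,1,0,0,-0.1,-5,10.4,1.5,0,0,-0.16,-5.6,11.75,1.7,0,0,-0.16,-5.6,11.75,1.7,0,0,-0.16]

```text
time: 5.45
tcp_pos: [0.5794, 0.0335, 0.2849]
orientation: [0.546, 0.837, -0.001, -0.001]
ft_force: [-0.6, -0.1, -0.3]
opening: 0.0596
```

```bash
python3 crank.py 2.81; python3 - <<'E'
from h import *
s=get_image("side");cv2.imwrite("pics/s2.png",cv2.resize(s["image"][110:230,270:370,::-1],None,fx=5,fy=5,interpolation=3))
E
```

```text
q6 -2.0300110970689906 t 5.45
0.29 [-0.08  0.16 -0.84 -0.02 -0.   -0.  ]
0.222 [-0.09  0.18  5.96 -0.02 -0.   -0.  ]
```

View pics/s2.png

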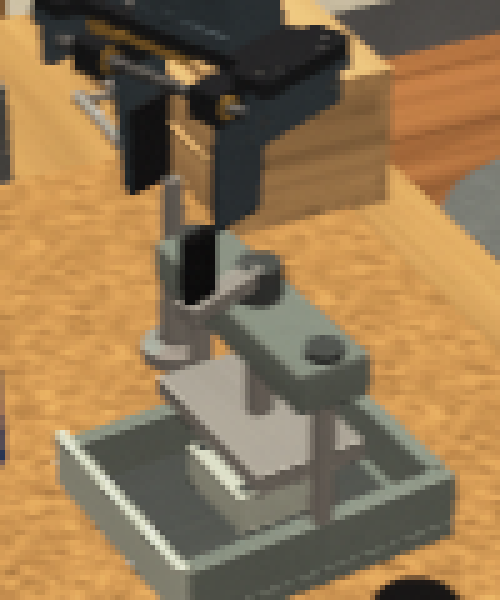

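The grip top (200,235) lies between the fingertips (145,190) and (225,225). Descend.

Request:
move_arm:
  series: [-0.1,0.2,2,0,0,0,-0.1,0.2,4,0,0,0,-0.1,0.2,5.5,0,0,0,-0.1,0.2,5.9,0,0,0,-0.1,0.2,5.9,0,0,0]

```text
time: 6.0
tcp_pos: [0.5792, 0.0335, 0.2263]
orientation: [0.546, 0.838, -0.001, -0.001]
ft_force: [0.2, -0.5, 0.8]
opening: 0.06
```

Request:
move_arm:
  series: [0,0,0,0,0,0,0,0,0,0,0,0,0,0,0,0,0,0,0,0,0,0,0,0,0,0,0,0,0,0]
  jaw: 0
  newtons: 30

```text
time: 6.5
tcp_pos: [0.5793, 0.0335, 0.2265]
orientation: [0.546, 0.837, -0.001, -0.001]
ft_force: [0.0, -0.1, -0.1]
opening: 0.0227
```

Request:
move_arm:
  series: [0,0,0,0,0,0,0,0,0,0,0,0,0,0,0,0,0,0,0,0,0,0,0,0,0,0,0,0,0,0]

```text
time: 7.0
tcp_pos: [0.5796, 0.0327, 0.2265]
orientation: [0.547, 0.837, -0.001, -0.001]
ft_force: [1.4, -6.0, -0.5]
opening: 0.0103
```

```bash
python3 - <<'E'
from h import *
from crank import tgt
np.set_printoptions(suppress=True)
st=read_state();Q=R.from_quat(st["orientation"]);X=Q.as_matrix()[:,0];print(st["ft_force"],st["torque"],st["opening"],st["q"])
# rows: arc about hub in steps of 8 deg from current crank angle
d=st["tcp_pos"]-W([0,0,0]);print("radius",np.hypot(*d[:2]),"cr",(PR[2]-np.arctan2(d[1],d[0]))%(2*np.pi),"from yaw",(PR[2]-np.pi/2-np.arctan2(X[1],X[0]))%(2*np.pi),st["tcp_pos"])
print("hub in tool cm",Q.inv().apply(W([0,0,.199])-st["tcp_pos"])*100)
E
```

```text
[ 1.42910411 -5.97520894 -0.52144649] [-1.10348051 -0.18991691 -0.56446924] 0.010340278258825964 [-0.04551985  0.43370566  1.45741038 -0.00188225  1.25331803 -2.02961217]
radius 0.056756644564942615 cr 2.810379473733968 from yaw 2.810805969006937 [0.57964536 0.03265197 0.22654599]
hub in tool cm [0.0032525  5.68372859 2.40563234]
```

Request:
move_arm:
  series: [0.78,0.05,0,0,0,1,1.54,0.22,0,0,0,2,2.28,0.48,0,0,0,3,2.97,0.85,0,0,0,4,3.6,1.31,0,0,0,5]

```text
time: 7.5
tcp_pos: [0.5777, 0.0717, 0.2265]
orientation: [0.802, 0.598, -0.001, -0.0]
ft_force: [6.7, 4.5, -4.9]
opening: 0.0099
```

```bash
cat > chk.py <<'E'
from h import *
np.set_printoptions(suppress=True,precision=3)
st=read_state();Q=R.from_quat(st["orientation"]);X=Q.as_matrix()[:,0]
d=st["tcp_pos"]-W([0,0,0]);print("radius",np.hypot(*d[:2]),"cr",(PR[2]-np.arctan2(d[1],d[0]))%(2*np.pi),"yaw",(PR[2]-np.pi/2-np.arctan2(X[1],X[0]))%(2*np.pi),st["tcp_pos"])
print("hub in tool cm",Q.inv().apply(W([0,0,.199])-st["tcp_pos"])*100,st["ft_force"],"tool f",Q.inv().apply(st["ft_force"]),st["torque"],st["q"],st["opening"])
E
python3 chk.py
```

```text
radius 0.05632702127673123 cr 3.516247871743959 yaw 3.514339026469563 [0.578 0.072 0.227]
hub in tool cm [-0.008  5.636  2.415] [ 6.702  4.536 -4.894] tool f [6.267 5.135 4.878] [ 1.036 -1.008  0.517] [ 0.021  0.435  1.455 -0.001  1.254 -1.26 ] 0.0098780812135945
```

Request:
move_arm:
  series: [0.78,0.05,0,0,0,1,1.54,0.22,0,0,0,2,2.28,0.48,0,0,0,3,2.97,0.85,0,0,0,4,3.6,1.31,0,0,0,5]

```text
time: 8.0
tcp_pos: [0.6013, 0.104, 0.2266]
orientation: [0.958, 0.285, -0.0, -0.001]
ft_force: [7.4, 8.6, -4.4]
opening: 0.0101
```

Request:
move_arm:
  series: [0.78,0.05,0,0,0,1,1.54,0.22,0,0,0,2,2.28,0.48,0,0,0,3,2.97,0.85,0,0,0,4,3.6,1.31,0,0,0,5]

```text
time: 8.5
tcp_pos: [0.6405, 0.1138, 0.2266]
orientation: [0.998, -0.062, 0.001, -0.001]
ft_force: [11.7, 4.8, -5.6]
opening: 0.0102
```

```bash
python3 chk.py
```

```text
radius 0.05893657696816931 cr 4.9466631531361145 yaw 4.920202574739891 [0.64  0.114 0.227]
hub in tool cm [-0.162  5.899  2.415] [11.655  4.757 -5.635] tool f [10.959 -6.153  5.68 ] [ 0.927 -1.834  0.766] [0.083 0.53  1.282 0.003 1.327 0.207] 0.010181894904898257
```

```bash
python3 - <<'E'
import numpy as np
from scipy.optimize import least_squares
P=np.array([[.5796,.0327],[.5777,.0717],[.6013,.104],[.6405,.1138]]);ps=np.array([2*np.arctan2(b,a) for a,b in[(.547,.837),(.802,.598),(.958,.285),(.998,-.062)]])
A=np.c_[2*P,np.ones(4)];s=np.linalg.lstsq(A,(P**2).sum(1),rcond=None)[0];print(s[:2],np.sqrt(s[2]+s[:2]@s[:2]))
# with yaw: hub = P + 0.055*tool y dir
print(P+.055*np.c_[np.sin(ps),-np.cos(ps)])
E
```

```text
[0.63442445 0.05495739] 0.05916261690784784
[[0.62997347 0.0547797 ]
 [0.63041297 0.05600468]
 [0.63136369 0.05794379]
 [0.63369261 0.0592229 ]]
```

Request:
move_arm:
  series: [0.76,0.13,0,0,0,1,1.5,0.36,0,0,0,2,2.2,0.68,0,0,0,3,2.87,1.08,0,0,0,4,3.45,1.58,0,0,0,5]

```text
time: 9.0
tcp_pos: [0.6766, 0.0957, 0.2269]
orientation: [0.916, -0.402, 0.004, -0.005]
ft_force: [29.1, 14.5, -16.6]
opening: 0.01
```

```bash
python3 chk.py
```

```text
radius 0.0603794859008128 cr 5.6373659337389554 yaw 5.6227250722402635 [0.677 0.096 0.227]
hub in tool cm [-0.095  6.065  2.393] [ 29.08   14.515 -16.636] tool f [  8.955 -31.034  17.022] [ 2.265 -4.533  0.636] [0.051 0.574 1.198 0.005 1.359 0.877] 0.010012130066594687
```

The radial force (31 N) shows my hub estimate is a few mm off. Release, refit, and regrasp with a half turn.

Request:
move_arm:
  series: [0,0,0,0,0,0,0,0,0,0,0,0,0,0,0,0,0,0,0,0,0,0,0,0,0,0,0,0,0,0]
  jaw: 6

```text
time: 9.5
tcp_pos: [0.6764, 0.0957, 0.227]
orientation: [0.916, -0.402, 0.003, -0.005]
ft_force: [0.8, 0.2, -0.9]
opening: 0.0471
```

Request:
move_arm:
  series: [0,0,0,0,0,0,0,0,-2,0,0,0,0,0,-5,0,0,0,0,0,-8,0,0,0,0,0,-8,0,0,0]

```text
time: 10.0
tcp_pos: [0.6771, 0.0953, 0.3116]
orientation: [0.916, -0.402, 0.007, -0.006]
ft_force: [-0.6, -0.6, -0.0]
opening: 0.0605
```

```bash
python3 chk.py; python3 - <<'E'
import numpy as np
P=np.array([[.5796,.0327],[.5777,.0717],[.6013,.104],[.6405,.1138],[.6766,.0957]])
A=np.c_[2*P,np.ones(5)];s=np.linalg.lstsq(A,(P**2).sum(1),rcond=None)[0];print(s[:2],np.sqrt(s[2]+s[:2]@s[:2]))
from h import *
w=get_image("wrist");cv2.imwrite("pics/w2.png",w["image"][:,:,::-1])
E
```

```text
radius 0.06045196133816137 cr 5.646865341606151 yaw 5.621970935875311 [0.677 0.095 0.312]
hub in tool cm [-0.227  6.223 10.829] [-0.601 -0.599 -0.029] tool f [0.034 0.848 0.015] [-0.044  0.106  0.006] [0.05  0.514 1.078 0.005 1.532 0.876] 0.06048172888582521
[0.63406478 0.0551665 ] 0.05884088852548158
```

View pics/w2.png

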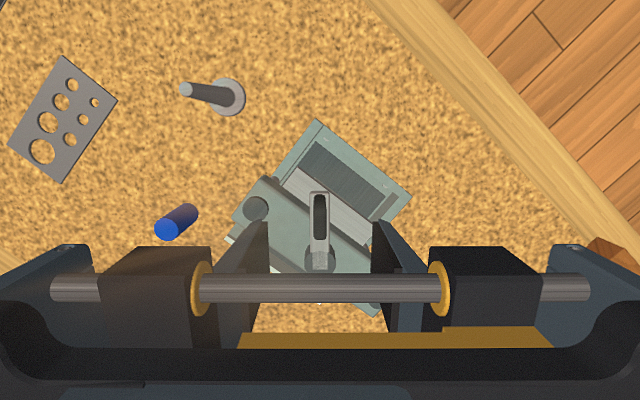

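The wrist view shows the grip (rows ~192–240, column 319) centred between the fingers, hub near (320,258). Compare with projections from the estimates.

```bash
python3 - <<'E'
from h import *
st=read_state();w,K=cam("wrist");T=np.eye(4);T[:3,:3]=R.from_quat(st["orientation"]).as_matrix();T[:3,3]=st["tcp_pos"];T=T@w["mount"]
for hub in([.6316,.0555],[.634,.057],[.636,.059]):
    a=PR[2]-5.62;u=np.array([np.cos(a),np.sin(a)])
    P=[[*(np.array(hub)+r*u),z] for r,z in((0,.202),(.015,.202),(.042,.248),(.068,.248),(.068,.202))]
    print(hub,proj(P,w,K,T).round(0).tolist())
i=cv2.imread("pics/w2.png")[170:290,260:380];cv2.imwrite("pics/w2c.png",cv2.resize(i,None,fx=5,fy=5,interpolation=3))
E
```

```text
[0.6316, 0.0555] [[318.0, 267.0], [317.0, 252.0], [317.0, 244.0], [317.0, 211.0], [317.0, 195.0]]
[0.634, 0.057] [[318.0, 264.0], [318.0, 249.0], [318.0, 241.0], [318.0, 207.0], [318.0, 192.0]]
[0.636, 0.059] [[318.0, 261.0], [318.0, 246.0], [318.0, 237.0], [318.0, 203.0], [318.0, 189.0]]
```

View pics/w2c.png

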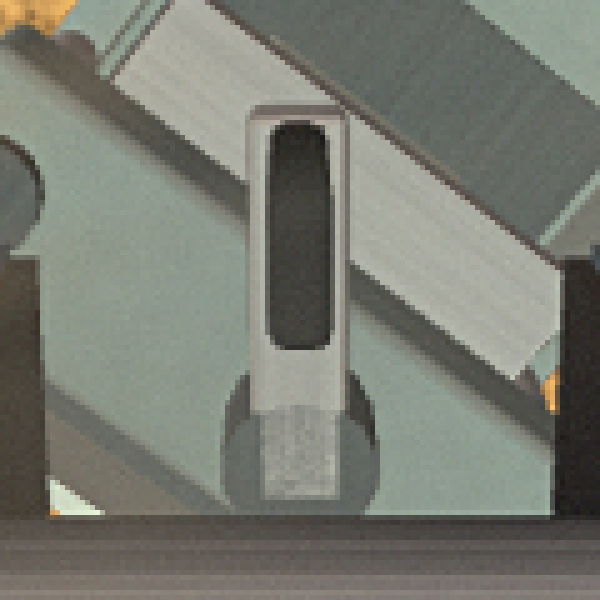

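Best match is hub ≈ (0.634, 0.057), crank ≈ 5.62. Update and make the half turn (negative, q6 to −2.26) above the grip.

Request:
move_arm:
  series: [0,0.2,0,0,0,-1,0,0.4,0,0,0,-2,0,0.4,0,0,0,-3,0,0.4,0,0,0,-4,0,0.4,0,0,0,-5]

```text
time: 10.6
tcp_pos: [0.6721, 0.0925, 0.306]
orientation: [0.998, -0.061, 0.004, -0.003]
ft_force: [-0.6, -0.7, 0.1]
opening: 0.0598
```

Request:
move_arm:
  series: [0,0,0,0,0,-1,0,0,0,0,0,-2,0,0,0,0,0,-3,0,0,0,0,0,-4,0,0,0,0,0,-5]

```text
time: 11.1
tcp_pos: [0.6716, 0.0925, 0.3046]
orientation: [0.958, 0.287, 0.004, -0.002]
ft_force: [-0.3, 0.4, -0.2]
opening: 0.06
```

Request:
move_arm:
  series: [0,0,0,0,0,-1,0,0,0,0,0,-2,0,0,0,0,0,-3,0,0,0,0,0,-4,0,0,0,0,0,-5]

```text
time: 11.6
tcp_pos: [0.671, 0.0924, 0.3031]
orientation: [0.8, 0.599, 0.003, -0.001]
ft_force: [-0.2, 0.4, 0.5]
opening: 0.0597
```

Request:
move_arm:
  series: [0,0,0,0,0,-1,0,0,0,0,0,-2,0,0,0,0,0,-3,0,0,0,0,0,-4,0,0,0,0,0,-5]

```text
time: 12.1
tcp_pos: [0.6704, 0.0924, 0.3017]
orientation: [0.545, 0.839, 0.003, -0.0]
ft_force: [0.5, 0.3, -0.5]
opening: 0.0603
```

```bash
sed -i 's/^PR=.*/PR=np.array([.6342,.0570,.0831,.0033])/' h.py; python3 crank.py 5.62 1
```

```text
q6 -1.943527022490741 t 12.1
0.29 [ 0.    0.46  0.84  0.04 -0.02 -2.35]
0.222 [-0.02  0.43  7.64  0.04 -0.02 -2.35]
```

Request:
move_arm:
  series: [0,0.2,0,0,0,-1,0,0.4,0,0,0,-2,0,0.45,0.8,0,0,-2.35,0,0.45,2,0,0,-2.35,0,0.45,4,0,0,-2.35]

```text
time: 12.6
tcp_pos: [0.6745, 0.0945, 0.2607]
orientation: [0.401, 0.916, 0.003, 0.0]
ft_force: [0.8, 0.3, -0.6]
opening: 0.0598
```

```bash
python3 crank.py 5.62 1
```

```text
q6 -2.2673858454812112 t 12.6
0.29 [-0.    0.01 -3.26  0.04 -0.02 -0.01]
0.222 [-0.02 -0.02  3.54  0.04 -0.02 -0.01]
```

Request:
move_arm:
  series: [0,0,1.5,0,0,0,0,0,3,0,0,0,0,0,3.5,0,0,0,0,0,3.5,0,0,0,0,0,3.5,0,0,0]

```text
time: 13.1
tcp_pos: [0.6748, 0.0946, 0.226]
orientation: [0.402, 0.916, 0.003, 0.0]
ft_force: [0.3, 0.1, 1.1]
opening: 0.0596
```

Request:
move_arm:
  series: [0,0,0,0,0,0,0,0,0,0,0,0,0,0,0,0,0,0,0,0,0,0,0,0,0,0,0,0,0,0]
  jaw: 0

```text
time: 13.6
tcp_pos: [0.6748, 0.0946, 0.2261]
orientation: [0.402, 0.916, 0.003, 0.0]
ft_force: [0.0, -0.9, -0.6]
opening: 0.0228
```

Request:
move_arm:
  series: [0,0,0,0,0,0,0,0,0,0,0,0,0,0,0,0,0,0,0,0,0,0,0,0,0,0,0,0,0,0]

```text
time: 14.1
tcp_pos: [0.6755, 0.094, 0.2262]
orientation: [0.402, 0.916, 0.003, 0.001]
ft_force: [4.9, -3.9, -2.5]
opening: 0.01
```

```bash
python3 chk.py
```

```text
radius 0.05543706076116383 cr 5.635724758993939 yaw 2.480494139925461 [0.675 0.094 0.226]
hub in tool cm [ 0.075 -5.558  2.353] [ 4.894 -3.871 -2.527] tool f [-6.163  0.963  2.532] [-0.648 -0.842  0.498] [ 0.049  0.575  1.197  0.004  1.365 -2.267] 0.010044457172618208
```

Request:
move_arm:
  series: [-0.77,-0.05,0,0,0,1,-1.52,-0.21,0,0,0,2,-2.24,-0.48,0,0,0,3,-2.92,-0.84,0,0,0,4,-3.54,-1.29,0,0,0,5]

```text
time: 14.6
tcp_pos: [0.6909, 0.0582, 0.2262]
orientation: [0.693, 0.721, 0.003, 0.001]
ft_force: [3.5, -6.1, -0.7]
opening: 0.01
```

Request:
move_arm:
  series: [-0.77,-0.05,0,0,0,1,-1.52,-0.21,0,0,0,2,-2.24,-0.48,0,0,0,3,-2.92,-0.84,0,0,0,4,-3.54,-1.29,0,0,0,5]

```text
time: 15.1
tcp_pos: [0.6796, 0.0209, 0.2261]
orientation: [0.899, 0.438, 0.003, 0.001]
ft_force: [-1.1, -6.4, 1.8]
opening: 0.0099
```

```bash
python3 chk.py
```

```text
radius 0.057973013950431244 cr 0.754787399425108 yaw 3.8881791894249322 [0.68  0.021 0.226]
hub in tool cm [ 0.036 -5.807  2.358] [-1.078 -6.416  1.839] tool f [-5.71   3.11  -1.855] [-1.513  0.312  0.456] [-0.058  0.571  1.205  0.002  1.359 -0.965] 0.00993503985658565
```

Request:
move_arm:
  series: [-0.77,-0.07,0,0,0,1,-1.52,-0.26,0,0,0,2,-2.24,-0.55,0,0,0,3,-2.92,-0.94,0,0,0,4,-3.54,-1.4,0,0,0,5]

```text
time: 15.6
tcp_pos: [0.6464, -0.0002, 0.2261]
orientation: [0.995, 0.101, 0.003, 0.001]
ft_force: [-2.2, -10.6, 3.8]
opening: 0.0098
```

Request:
move_arm:
  series: [-0.77,-0.07,0,0,0,1,-1.52,-0.26,0,0,0,2,-2.24,-0.55,0,0,0,3,-2.92,-0.94,0,0,0,4,-3.54,-1.4,0,0,0,5]

```text
time: 16.1
tcp_pos: [0.6076, 0.0052, 0.2261]
orientation: [0.969, -0.248, 0.003, 0.001]
ft_force: [-7.1, -7.7, 8.0]
opening: 0.0098
```

```bash
python3 chk.py
```

```text
radius 0.058207772254114415 cr 2.1287320282245252 yaw 5.296509620048608 [0.608 0.005 0.226]
hub in tool cm [-0.165 -5.821  2.372] [-7.081 -7.721  7.983] tool f [-2.458 10.18  -7.989] [-1.301  1.902  0.265] [-0.088  0.469  1.397 -0.003  1.272  0.414] 0.009762209574497197
```

Request:
move_arm:
  series: [-0.78,-0.05,0,0,0,1,-1.54,-0.22,0,0,0,2,-2.28,-0.48,0,0,0,3,-2.97,-0.85,0,0,0,4,-3.6,-1.31,0,0,0,5]

```text
time: 16.6
tcp_pos: [0.5816, 0.0345, 0.2261]
orientation: [0.824, -0.567, 0.002, 0.0]
ft_force: [-0.1, 2.7, 3.6]
opening: 0.0097
```

```bash
python3 chk.py
```

```text
radius 0.05720276602438172 cr 2.8199884332409564 yaw 6.000264207117906 [0.582 0.034 0.226]
hub in tool cm [-0.231 -5.71   2.39 ] [-0.107  2.669  3.631] tool f [-2.517 -0.864 -3.639] [0.664 0.825 0.234] [-0.042  0.434  1.458 -0.003  1.246  1.164] 0.00965735382852255
```

Request:
move_arm:
  series: [-0.78,-0.05,0,0,0,1,-1.54,-0.22,0,0,0,2,-2.28,-0.48,0,0,0,3,-2.97,-0.85,0,0,0,4,-3.3,-1.06,0,0,0,4.5]

```text
time: 17.1
tcp_pos: [0.5797, 0.0699, 0.2261]
orientation: [-0.607, 0.795, -0.002, 0.001]
ft_force: [1.0, 1.1, 0.7]
opening: 0.0103
```

Request:
move_arm:
  series: [-0.2,0,0,0,0,0.25,-0.39,-0.01,0,0,0,0.5,-0.6,-0.03,0,0,0,0.75,-0.78,-0.05,0,0,0,1,-0.78,-0.05,0,0,0,1]

```text
time: 17.6
tcp_pos: [0.5824, 0.0775, 0.2261]
orientation: [-0.549, 0.836, -0.002, 0.001]
ft_force: [0.7, -0.0, -0.8]
opening: 0.0101
```

```bash
python3 chk.py
```

```text
radius 0.05566992874706137 cr 3.6013153428059574 yaw 0.49077208454282806 [0.582 0.077 0.226]
hub in tool cm [-0.174 -5.554  2.405] [ 0.717 -0.023 -0.772] tool f [-0.263 -0.664  0.775] [ 0.243  0.305 -0.043] [ 0.032  0.441  1.446 -0.002  1.251  2.011] 0.010082815102230467
```

Request:
move_arm:
  series: [-0.2,0,0,0,0,0.25,-0.39,-0.01,0,0,0,0.5,-0.6,-0.03,0,0,0,0.75,-0.7,-0.04,0,0,0,0.9,-0.7,-0.04,0,0,0,0.9]

```text
time: 18.1
tcp_pos: [0.5847, 0.0821, 0.2261]
orientation: [-0.496, 0.868, -0.003, -0.0]
ft_force: [-5.7, -13.3, 4.6]
opening: 0.0103
```

```bash
python3 chk.py
```

```text
radius 0.05553340369534455 cr 3.6945145235732895 yaw 0.6156133919453364 [0.585 0.082 0.226]
hub in tool cm [-0.356 -5.532  2.401] [ -5.739 -13.264   4.556] tool f [14.357 -1.81  -4.5  ] [-2.167  1.24   0.77 ] [ 0.041  0.446  1.437 -0.005  1.257  2.146] 0.010257958835413335
```

A tangential reaction of 14 N at ≈ 9.98 rad: stop reached. Release and rise.

Request:
move_arm:
  series: [0,0,0,0,0,0,0,0,0,0,0,0,0,0,0,0,0,0,0,0,0,0,0,0,0,0,0,0,0,0]
  jaw: 6

```text
time: 18.6
tcp_pos: [0.5847, 0.0822, 0.2261]
orientation: [-0.496, 0.868, -0.003, -0.0]
ft_force: [0.4, -0.9, 0.1]
opening: 0.048
```

Request:
move_arm:
  series: [0,0,-2,0,0,0,0,0,-5,0,0,0,0,0,-9,0,0,0,0,0,-12,0,0,0,0,0,-14,0,0,0]

```text
time: 19.1
tcp_pos: [0.5848, 0.0831, 0.3687]
orientation: [-0.496, 0.868, -0.003, 0.001]
ft_force: [1.3, -0.5, 0.6]
opening: 0.0602
```

```bash
python3 - <<'E'
from h import *
st=read_state();w,K=cam("wrist");T=np.eye(4);T[:3,:3]=R.from_quat(st["orientation"]).as_matrix();T[:3,3]=st["tcp_pos"];T=T@w["mount"]
for cr in(9.6,10):
    P=[W([r*np.cos(cr),-r*np.sin(cr),z]) for r,z in((0,.199),(.042,.245),(.068,.245))];print(cr,proj(P,w,K,T).round(0).tolist())
s=get_image("side")
cv2.imwrite("pics/end.png",np.hstack([cv2.resize(w["image"][140:390,220:420,::-1],None,fx=2,fy=2),cv2.resize(s["image"][130:230,290:370,::-1],None,fx=5,fy=5,interpolation=3)]))
E
```

```text
9.6 [[317.0, 134.0], [337.0, 180.0], [348.0, 206.0]]
10 [[317.0, 134.0], [319.0, 185.0], [320.0, 212.0]]
```

View pics/end.png

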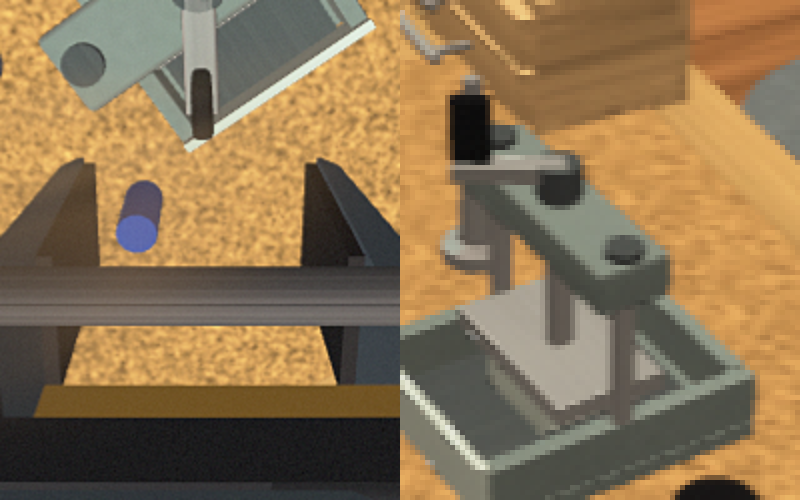

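The grip's outer end is at (321,209), against a prediction of (320,212) for 10.0 rad. The platen is on the frame, the tray is flush, and the wax tube and mandrel are standing.

```bash
python3 -c "
from bench import *
print(read_state()['time']);print(job_done())"
```

```text
19.2
the job is handed in; nothing more can be done
None
```

I pushed the tray home, then wound the crank clockwise to its stop with one regrasp, let go, raised the gripper clear and handed the job in at 19.2 s.

- **Tray:** It stopped hard under about 15 N of push, and its front plate looked flush against the rails in the last side picture.
- **Crank:** A 14 N reaction along its path stopped it at about 9.98 rad by the arm's position. The tool's yaw read about 10.04 rad, and the last wrist picture agrees with 10.0.
- **Platen:** It looked down on the mould frame; I did not measure the platen-to-mould offset.
- **Things around the press:** The wax tube and mandrel looked undisturbed, and the visible part of the jar was where it had been. I did not check the template, file, tumbler and tin at the end; the arm passed high above the template and stayed well away from the others.

One thing went off plan. My first estimate of the crank's axis was about 3 mm out, which caused a sideways force of up to 31 N (wrist force about 36 N) during the first stroke. I released, corrected the estimate from a wrist picture, and the second stroke stayed below about 15 N.

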